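Load the setting kit tray, tall bottle last

ROBOT

A 7-joint arm with a two-finger parallel gripper is mounted at the origin on a cart in front of the work surface, level with it; the furniture and walls round the work are solid. World frame = base frame: x ahead of the robot, y to its left, z up, the work surface at z = 0. Lengths are in m, angles in rad, forces in N, time in s.
With the tool pointing down it reaches from about 0.4 to 0.875 m from the base axis. Payload 19.3 kg.
Tool frame: the origin (TCP) lies at the very end of the fingers, on their centre line; the grasp point (between the pads) lies 19 mm behind it; z points along the fingers, y is the line along which they close (so a half turn about z gives the same grasp; the last joint's range is limited). The gripper opens to 85 mm and grips with 20 to 120 N. Pads are 22 mm wide; open, the fingers measure 114 mm over their backs; the gripper's body (76 mm by 85 mm) begins 54 mm behind the grasp point. The pads swing forward as they close: fully open they stand 13 mm farther back than shut.
Start: joints at [1.216, 0.521, -0.036, 1.599, 0.021, 1.021, -0.113], TCP at [0.176, -0.6, 0.231] pointing down, gripper open.
Joint ranges: [-2.91, 2.91], [-0.3, 2.13], [-1.5, 1.42], [0.17, 2.43], [-1.26, 4.41], [0.16, 1.93], [-2.52, 2.52]. Speed limits (rad/s): [1.89, 1.89, 2.39, 2.39, 3.01, 3.01, 3.01].

INTERFACE

Orientations are given as [roll, pitch, yaw] about the fixed x, y, z axes, in that order (R = Rz(yaw) Ry(pitch) Rx(roll)).
In Python, from workcell import bot gives the robot as it stands.
- The arm moves only by the tool servo_tool, never from a script. Its argument "plan" is a list of rows, each a list of 7 numbers: the finger opening in cm, from 0 to 8.54, then the shift along the tool's x, y, z in cm, then the turn, a rotation vector about the tool's x, y, z in degrees. In form: [[fingers, x, y, z, wx, wy, wz], ...]. A call has 1 to 10 rows; each row is the pose to reach, as a shift and turn from the pose commanded when the call began, along the tool's axes at that moment; what a row does not reach only later rows make up. A row lasts 1/10 s, in which the tool goes at most 50 mm and 8.59 degrees, less where a joint would pass 70% of its speed; a pose out of reach is approached as far as the arm can. A call with a gripper value outside its range is refused whole. The fingers move at their own pace and stop on an object; "force" is the grip in N (left out, the last holds). Time passes only in rows, so rows that repeat a pose let the fingers close. It gives the time, the measured TCP pose, the force, the opening and the grip force at its end, in the units of the state.
- bot.observe(): the state, without advancing time (a new reading comes with each control period).
- bot.grab_frame(name): name is "side" or "top" or "wrist"; returns a dict with "frame" (480x640x3 uint8, blue, green, red), "mtx" (3x3 intrinsics, pixels), "R" (3x3) and "t" (3): a world point X has camera coordinates R X + t; the wrist camera has in their place "T_tool_cam" (4x4, takes a point from camera to tool coordinates, whose origin is the TCP and whose axes are the flange's). Camera axes: x right, y down, z forward; pixel columns grow to the right and rows downward; lengths in m; the calibration is good to about 2 mm. A picture is of the moment at which its call begins: read the wrist's pose just before it. There is no depth.
- bot.job_done(): hands the job in; it is judged then, once.
The state is a dict: "clock": time; "qpos": joint angles; "qd": joint speeds; "joint_efforts": joint torques, N m; "position": TCP position; "tool_rot": TCP orientation; "force": force on the tool from outside, world axes, zero at the start; "moment": the same for the moment, N m; "grip_width": finger opening in m; "finger_force": force on a finger pad.
Only numpy, scipy, OpenCV 4.12 (cv2) and the standard library are available. Lean on these libraries where they do the work, as an engineer would, in place of code of your own. Each camera call takes 0.05 s, during which the arm holds its last target. There are 200 camera calls.

TASK

Load the little beech kit tray: first lay the black steel bench block flat in the tray's rectangular pocket, then stand the amber dropper bottle in the round pocket, since the tall bottle would be in the way if it went in first. Both must sit right down on the pocket floors, and the bottle must stay upright all the while.

Things in the scene. Friction and masses are not known exactly. Their poses are not given: they have to be found in the camera images.
- block_center (a point): centre (11 mm above its underside) of the loose black steel bench block, 44 mm along its x, 66 mm along its y, 22 mm tall, 0.3 to 0.6 kg; it lies flat on the bench on the robot's left, turned by up to 0.6 rad; z up. (The thin ribbed black plate farther back is not it.) Grip it across its 44 mm width, fingers closing along its x.
- bottle_center (a point): centre (34 mm above its underside) of the loose amber dropper bottle with a black cap, 28 mm in diameter and 68 mm tall with its cap, 50 to 80 g; z up along its axis. The straight body reaches 52 mm above its underside, the narrower cap (20 mm) tops it. It stands on the cabinet at the robot's right among two white-lidded jars (42 mm wide, 58 mm tall) and a black eye loupe (34 mm wide, 30 mm tall), at least 75 mm from their centres, any of the four places being its own.
- block_pocket (a point): centre of the floor of the rectangular pocket in the beech kit tray; z up. The pocket measures 64 mm along its x and 86 mm along its y (the block's x goes along the pocket's x, either way round) and is 8 mm deep; blue felt covers its floor, which lies 6 mm above the bench. The tray is fixed to the bench, 138 mm (x) by 102 mm (y), 14 mm tall, in front of the robot, turned by up to 0.8 rad.
- bottle_pocket (a point): centre of the floor of the round pocket, 50 mm in diameter and 8 mm deep, in the same tray, 65 mm from the rectangular pocket's centre along the tray's +x; floor 6 mm above the bench, blue felt; axes as those of the rectangular pocket.

How it is judged:
On the way, in this order (a step that is already met when the one before it is completed fails the run):
1. the block lies flat on the floor of the rectangular pocket, let go, the bottle still away from the tray (horizontal distance between block_center and block_pocket below 0.02 m and z of block_center in the frame of block_pocket below 0.0135 m and angle between block_center's own z axis and vertical below 0.08 rad and contact force between the fingers and anything else below 0.1 N and horizontal distance between bottle_center and bottle_pocket above 0.1 m), for 0.2 s.
2. the bottle stands upright on the floor of the round pocket (horizontal distance between bottle_center and bottle_pocket below 0.016 m and z of bottle_center in the frame of bottle_pocket below 0.0375 m and angle between bottle_center's own z axis and vertical below 0.17 rad), for 0.2 s.
At the end, for the whole second after the job is handed in: Block flat (0.08 rad) on the rectangular pocket's floor, centre within 20 mm of the pocket's, sides within 0.4 rad of it; bottle upright (0.17 rad) on the round pocket's floor, within 16 mm of its centre; both no more than 2.5 mm (block) or 3.5 mm (bottle) above resting height (all of step 2 and horizontal distance between block_center and block_pocket below 0.02 m and z of block_center in the frame of block_pocket below 0.0135 m and angle between block_center's own z axis and vertical below 0.08 rad and angle between the x axis of block_center and the x axis of block_pocket, either way round below 0.4 rad); the robot touches nothing.
It fails at once if the bottle is tipped over (more than 0.7 rad) (angle between bottle_center's own z axis and vertical above 0.7 rad).
It also fails if it takes over 54 s, if anything falls off the work surface, if the arm or the gripper's body presses on something with over 40 N, if the wrist force passes 120 N, or if a joint passes its speed limit or range.

## Working session

There is one attempt and no reset: what is moved stays moved. The work goes in short steps, Python scripts to look and compute and a tool call to move; the robot and the scene stay as the last step left them, time stands still between calls to the robot, and variables do not carry over. Pictures are saved under pics/ and viewed, at most 13 in all, crops included, and the job is handed in when it is done.

Besides the shell and the picture viewer there is one more tool, called after "Emit:" as name(argument=value, ...) on one line, values as JSON. servo_tool: Moves the arm, as the interface text tells. Its arguments: {"type":"object","properties":{"plan":{"type":"array","items":{"type":"array","items":{"type":"number"}}},"force":{"type":"number"}},"required":["plan"]}

```bash
mkdir -p pics
python3 - <<'E'
from workcell import bot
import cv2,pickle
s=bot.observe();print(s)
d={}
for n in("side","top"):
    d[n]=bot.grab_frame(n);cv2.imwrite(f"pics/{n}0.png",d[n]["frame"]);print(n,d[n]["mtx"],d[n]["R"],d[n]["t"])
pickle.dump(d,open("f0.pkl","wb"))
E
```

```text
{'clock': 0.0, 'qpos': array([ 1.21580426,  0.52201341, -0.03635826,  1.60000242,  0.02122143,
        1.02109962, -0.11282194]), 'qd': array([ 0.00013649,  0.00162857,  0.00059255,  0.00089546, -0.00048486,
        0.00088991, -0.00187592]), 'joint_efforts': array([-5.59134660e-04, -9.27121067e+01,  1.98022798e+00, -3.69944143e+01,
        1.79720821e-02,  8.08005687e-03, -5.77806850e-05]), 'position': array([ 0.17547988, -0.59950814,  0.23072777]), 'tool_rot': array([-3.14045875e+00,  8.41803343e-05,  2.84798069e-01]), 'force': array([-0.15031404,  0.3974361 , -0.17506555]), 'moment': array([ 0.02095765,  0.06876065, -0.02323342]), 'finger_force': 0.0, 'grip_width': 0.08513683856047953}
side [[602.08848509   0.         327.05594574]
 [  0.         602.08848509 238.33380914]
 [  0.           0.           1.        ]] [[-0.76830127 -0.63995866 -0.01288689]
 [-0.3244685   0.40673679 -0.85398207]
 [ 0.5517548  -0.65193412 -0.52014282]] [0.41790428 0.20387834 1.03558655]
top [[609.9524282    0.         316.85161037]
 [  0.         609.9524282  238.58087506]
 [  0.           0.           1.        ]] [[ 0.03113736 -0.99943965  0.01228242]
 [-0.99832269 -0.03169793 -0.04844631]
 [ 0.04880849 -0.01075333 -0.99875027]] [0.03205138 0.50699695 1.61504214]
```

View pics/top0.png

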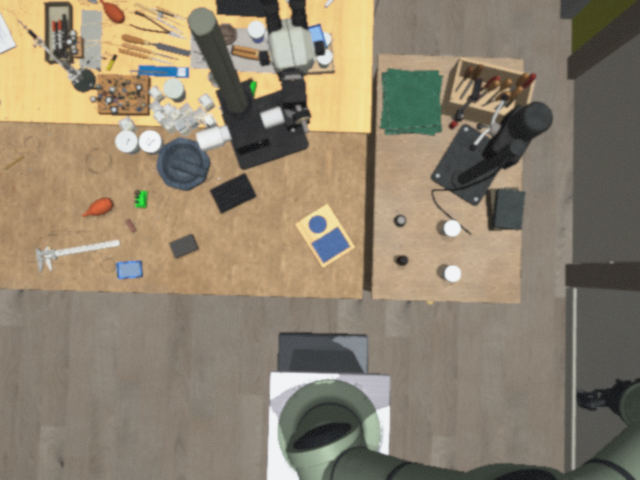

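View pics/side0.png

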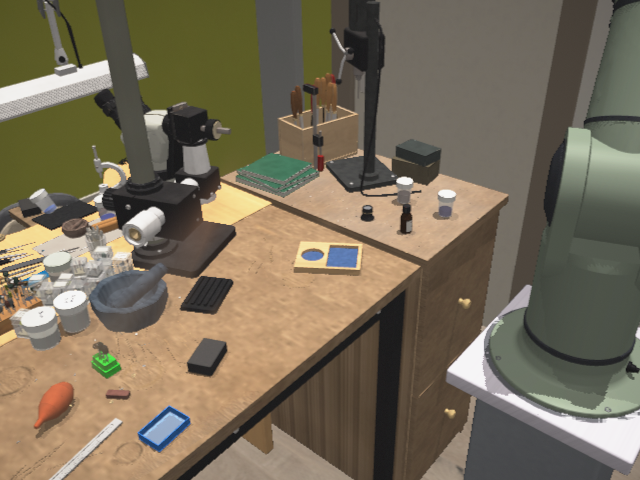

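Top view: block about (184,246); tray round pocket (318,225), rectangular pocket (331,247). The dark caps are at (401,260) and (400,220), the jars at (452,228) and (452,273). Side view: the bottle is at (406,220), the one nearer the robot, so it should be (401,260) in top. The loupe is at (367,213).

```bash
cat > h.py <<'E'
import numpy as np,cv2
def ray(f,uv):
    p=np.linalg.solve(f["mtx"],np.array([uv[0],uv[1],1.]));R=np.array(f["R"])
    return -R.T@np.array(f["t"]),R.T@p
def plane(f,uv,z):
    c,d=ray(f,uv);return c+d*(z-c[2])/d[2]
def tri(f,a,g,b):
    c,d=ray(f,a);e,h=ray(g,b)
    k=np.linalg.lstsq(np.c_[d,-h],e-c,rcond=None)[0];P=c+d*k[0];Q=e+h*k[1]
    return (P+Q)/2,np.linalg.norm(P-Q)
def blobs(f,mask,roi,amin=20):
    x0,y0,x1,y1=roi;m=np.zeros(mask.shape,np.uint8);m[y0:y1,x0:x1]=mask[y0:y1,x0:x1]
    cs=cv2.findContours(m,cv2.RETR_EXTERNAL,cv2.CHAIN_APPROX_NONE)[0]
    return [c for c in sorted(cs,key=cv2.contourArea,reverse=True) if cv2.contourArea(c)>=amin]
def cen(c):
    m=cv2.moments(c);return np.array([m["m10"],m["m01"]])/m["m00"]
def fit(f,c,z):
    P=np.array([plane(f,p[0],z)[:2] for p in c],np.float32)*1000
    (cx,cy),(w,h),a=cv2.minAreaRect(P)
    if w>h:w,h,a=h,w,a+90   # a = direction of short side
    return np.array([cx,cy]),(w,h),(a+90)%180-90
E
python3 - <<'E'
from h import *
import pickle
d=pickle.load(open("f0.pkl","rb"));t,s=d["top"],d["side"]
np.set_printoptions(precision=4,suppress=True)
def M(f):
    b=f["frame"].astype(int);hsv=cv2.cvtColor(f["frame"],cv2.COLOR_BGR2HSV)
    return b.max(2)<85,(b[...,0]>b[...,2]+30),cv2.inRange(hsv,(0,0,0),(180,255,90))
dk,bl,_=M(t)
for c in blobs(t,dk.astype(np.uint8),(160,225,210,270)):print("block",cen(c),fit(t,c,.022))
for c in blobs(t,bl.astype(np.uint8),(290,200,360,270)):print("felt",cen(c),fit(t,c,.006),cv2.contourArea(c))
hs=cv2.cvtColor(t["frame"],cv2.COLOR_BGR2HSV)
for r in((385,240,415,280),(385,205,415,235)):
  for c in blobs(t,dk.astype(np.uint8),r,8):print("cap",cen(c),cv2.boundingRect(c),[plane(t,cen(c),z) for z in(0,.068)])
dk2,bl2,_=M(s)
for c in blobs(s,dk2.astype(np.uint8),(390,200,420,240),8):print("bottle side",cen(c),cv2.boundingRect(c))
for c in blobs(s,bl2.astype(np.uint8),(290,235,370,280)):print("felt side",cen(c),plane(s,cen(c),.006))
for c in blobs(s,dk2.astype(np.uint8),(180,330,235,385)):print("block side",cen(c))
for a,n in(((401,260),"bot"),((400,220),"lou")):
  for b in((406,207),(367,208)):print(n,b,tri(t,a,s,b))
for n,a,b in(("jarA",(452,228),(404,183)),("jarB",(452,273),(447,195))):print(n,tri(t,a,s,b))
cv2.imwrite("pics/c1.png",np.hstack([cv2.resize(t["frame"][200:290,380:470],(400,400)),cv2.resize(s["frame"][170:250,350:430],(400,400))]))
E
```

```text
felt [330.1497 244.5777] (array([491.1473,  11.7309]), (58.19855499267578, 80.4229736328125), 33.79351806640625) 612.5
felt [317.2651 224.0957] (array([545.2206,  47.3839]), (40.22174072265625, 42.99425506591797), -88.1843763589859) 188.0
cap [401.2718 260.1077] (396, 256, 11, 9) [array([ 0.4556, -0.1807,  0.    ]), array([ 0.4544, -0.1705,  0.068 ])]
cap [396.8889 221.7778] (395, 216, 8, 10) [array([ 0.5585, -0.1664,  0.    ]), array([ 0.553 , -0.1568,  0.068 ])]
bottle side [405.098  217.4332] (400, 204, 12, 30)
felt side [342.1591 257.0943] [0.4958 0.0066 0.006 ]
felt side [312.1715 255.3567] [0.551  0.0419 0.006 ]
block side [207.5194 364.5258]
bot (406, 207) (array([ 0.4538, -0.1704,  0.0681]), np.float64(0.0021674272871916892))
bot (367, 208) (array([ 0.4881, -0.1426,  0.0691]), np.float64(0.08577698955223445))
lou (406, 207) (array([ 0.5211, -0.1935,  0.0383]), np.float64(0.09245647307383802))
lou (367, 208) (array([ 0.561 , -0.1704,  0.0294]), np.float64(0.00015104654324560175))
jarA (array([ 0.5437, -0.3034,  0.0499]), np.float64(0.0021364214333336766))
jarB (array([ 0.4248, -0.306 ,  0.0531]), np.float64(0.0011777742520855475))
```

View pics/c1.png

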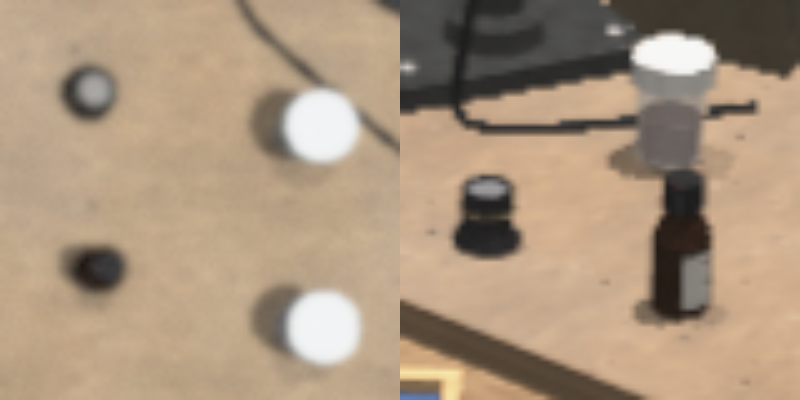

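Top crop: bottle cap (401,260), loupe (400,220). Side crop: the bottle stands in front of a jar. Triangulated cap height is 0.068 m, so the cabinet is level with the bench, and the loupe is at 0.029 m. Both match the sizes given. The block's threshold failed in the top view, so I'll redo it from the background contrast.

Run:
```python
from h import *
import pickle
d=pickle.load(open("f0.pkl","rb"));t,s=d["top"],d["side"]
f=t["frame"][225:270,160:210];g=cv2.cvtColor(f,cv2.COLOR_BGR2GRAY)
th,m=cv2.threshold(g,0,1,cv2.THRESH_BINARY_INV+cv2.THRESH_OTSU);print(th)
M=np.zeros((480,640),np.uint8);M[225:270,160:210]=m
for c in blobs(t,M,(160,225,210,270)):print("block",cen(c),fit(t,c,.022),plane(t,cen(c),.022))
b=s["frame"].max(2)
for c in blobs(s,(b<75).astype(np.uint8),(180,330,235,385)):print("side",cen(c),plane(s,cen(c),.013),cv2.boundingRect(c))
w=__import__("workcell").bot.grab_frame("wrist");print(w["T_tool_cam"],w["mtx"])
```

```text
122.0
block [183.68548387 245.90668203] (array([474.57925415, 398.87924194]), (48.74515914916992, 69.24945831298828), 23.780656814575195) [0.47471175 0.39925018 0.022     ]
side [207.22431866 364.83018868] [0.45977947 0.41540435 0.013     ] (187, 343, 40, 33)
[[-2.06484449e-04 -9.52096308e-01 -3.05798265e-01  8.00961187e-02]
 [ 9.99998851e-01  2.62560454e-04 -1.49270648e-03 -3.36276801e-04]
 [ 1.50149086e-03 -3.05798222e-01  9.52095160e-01 -1.42276332e-01]
 [ 0.00000000e+00  0.00000000e+00  0.00000000e+00  1.00000000e+00]] [[364.90992799   0.         316.31898639]
 [  0.         364.90992799 246.48745341]
 [  0.           0.           1.        ]]
```

```bash
cat > rows.py <<'E'
# usage: rows.py x,y,z(mm),yaw(deg) ... -> shift and turn from the current pose, cm/deg
import sys,numpy as np
from scipy.spatial.transform import Rotation as Ro
from workcell import bot
s=bot.observe();R=Ro.from_euler("xyz",s["tool_rot"])
print("t",round(s["clock"],2),np.round(s["position"]*1000,1),np.round(np.degrees(s["tool_rot"]),2),"F",np.round(s["force"],1),"w",round(s["grip_width"]*1000,1),round(s["finger_force"],1))
for a in sys.argv[1:]:
    v=np.array(a.split(","),float);G=Ro.from_euler("xyz",[180,0,v[3]],degrees=True)
    print(a,np.round(R.inv().apply(v[:3]/1000-s["position"])*100,2),np.round((R.inv()*G).as_rotvec(degrees=True),1))
E
python3 rows.py 360,-480,240,36 460,-330,240,55 510,-150,240,75 520,20,240,92 500,200,240,105 473,399,200,113.8
```

```text
t 0.15 [ 175.5 -599.6  230.9] [-179.95    0.     16.32] F [ 0.2 -0.1  0.1] w 85.5 0.0
360,-480,240,36 [21.07 -6.29 -0.91] [ -0.1  -0.  -19.7]
460,-330,240,55 [ 34.88 -17.88  -0.9 ] [ -0.1  -0.  -38.7]
510,-150,240,75 [ 44.73 -33.75  -0.89] [ -0.   -0.  -58.7]
520,20,240,92 [ 50.47 -49.78  -0.87] [ -0.   -0.  -75.7]
500,200,240,105 [ 53.61 -67.62  -0.86] [ -0.   -0.  -88.7]
473,399,200,113.8 [ 56.61 -87.47   3.16] [ -0.   -0.  -97.5]
```

Emit:
servo_tool(plan=[[8.5,5,-1.5,-0.5,0,0,-5],[8.5,10,-3,-0.9,0,0,-10],[8.5,15,-4.5,-0.9,0,0,-15],[8.5,20,-6.3,-0.9,0,0,-20],[8.5,24,-9,-0.9,0,0,-25],[8.5,28,-12,-0.9,0,0,-30],[8.5,31.5,-15,-0.9,0,0,-34],[8.5,35,-18,-0.9,0,0,-39],[8.5,37.5,-22,-0.9,0,0,-44],[8.5,40,-26,-0.9,0,0,-49]])

```text
clock: 1.15
position: [0.4868, -0.2359, 0.2401]
tool_rot: [-3.141, -0.0, 1.144]
force: [1.6, -0.6, -0.1]
grip_width: 0.0847
finger_force: 0.0
```

```bash
python3 rows.py 510,-150,240,75 520,20,240,92 500,200,240,105 473,399,200,113.8
```

```text
t 1.15 [ 486.8 -235.9  240.1] [-1.7998e+02 -1.0000e-02  6.5540e+01] F [ 1.6 -0.6 -0.1] w 84.7 0.0
510,-150,240,75 [ 8.77 -1.45  0.01] [-0.  -0.  -9.5]
520,20,240,92 [ 2.466e+01 -7.570e+00  1.000e-02] [ -0.   -0.  -26.5]
500,200,240,105 [ 4.022e+01 -1.685e+01  2.000e-02] [ -0.   -0.  -39.5]
473,399,200,113.8 [ 57.22 -27.54   4.02] [ -0.   -0.  -48.3]
```

Emit:
servo_tool(plan=[[8.5,4.4,-0.7,0,0,0,-5],[8.5,8.8,-1.5,0,0,0,-9.5],[8.5,13.4,-3.3,0,0,0,-14],[8.5,18,-5,0,0,0,-19],[8.5,22.3,-7,0,0,0,-24],[8.5,26.6,-9,0,0,0,-29],[8.5,31,-11.2,0,0,0,-32],[8.5,35,-13.8,0,0,0,-36],[8.5,39.5,-16.4,0,0,0,-39],[8.5,43.5,-19,1,0,0,-42]])

```text
clock: 2.15
position: [0.4956, 0.2381, 0.2312]
tool_rot: [3.14, -0.0, 1.875]
force: [0.9, 0.1, 0.8]
grip_width: 0.0853
finger_force: 0.0
```

```bash
python3 rows.py 473,399,180,113.8
```

```text
t 2.15 [495.6 238.1 231.2] [ 1.7990e+02 -1.0000e-02  1.0741e+02] F [0.9 0.1 0.8] w 85.3 0.0
473,399,180,113.8 [16.03  2.65  5.13] [ 0.1 -0.  -6.4]
```

Emit:
servo_tool(plan=[[8.5,4,0.7,1.2,0,0,-1.6],[8.5,8,1.3,2.5,0,0,-3.2],[8.5,12,2,3.8,0,0,-4.8],[8.5,16,2.6,5.1,0,0,-6.4],[8.5,16,2.6,5.1,0,0,-6.4],[8.5,16,2.6,5.1,0,0,-6.4],[8.5,16,2.6,5.1,0,0,-6.4]])

```text
clock: 2.85
position: [0.4732, 0.3956, 0.1795]
tool_rot: [-3.142, 0.001, 1.984]
force: [-0.5, -0.9, -0.2]
grip_width: 0.0851
finger_force: 0.0
```

```bash
cat > wr.py <<'E'
import sys
from h import *
from workcell import bot
from scipy.spatial.transform import Rotation as Ro
def wrist(name):
    s=bot.observe();f=bot.grab_frame("wrist")
    T=np.eye(4);T[:3,:3]=Ro.from_euler("xyz",s["tool_rot"]).as_matrix();T[:3,3]=s["position"]
    C=np.linalg.inv(T@f["T_tool_cam"]);f["R"],f["t"]=C[:3,:3],C[:3,3]
    cv2.imwrite(f"pics/{name}.png",f["frame"]);return f
def pix(f,P):
    p=f["mtx"]@(f["R"]@np.array(P)+f["t"]);return p[:2]/p[2]
E
python3 - <<'E'
from wr import *
f=wrist("w1");u,v=pix(f,(.474,.399,.022)).astype(int);print(u,v)
x0,y0,x1,y1=max(u-100,0),max(v-100,0),u+100,v+100
g=cv2.cvtColor(f["frame"],cv2.COLOR_BGR2GRAY)[y0:y1,x0:x1]
th,m=cv2.threshold(g,0,1,cv2.THRESH_BINARY_INV+cv2.THRESH_OTSU);print(th)
M=np.zeros((480,640),np.uint8);M[y0:y1,x0:x1]=m
for c in blobs(f,M,(0,0,640,480),300):print(cen(c),cv2.contourArea(c),fit(f,c,.022),cv2.boundingRect(c))
E
python3 rows.py
```

```text
316 223
126.0
[315.78146894 220.51312341] 25692.0 (array([467.00247192, 390.87792969]), (109.32626342773438, 241.7724609375), -26.10769271850586) (216, 123, 200, 200)
t 2.9 [473.4 395.4 179.7] [1.7998e+02 4.0000e-02 1.1362e+02] F [ 0.1 -0.4 -0.1] w 85.0 0.0
```

View pics/w1.png

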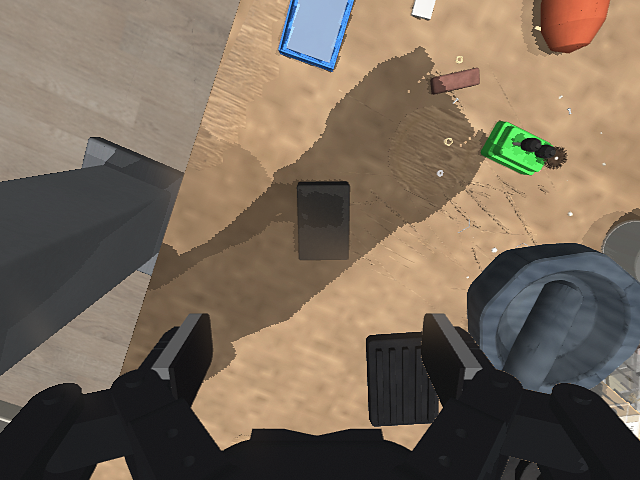

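The block spans about (297–350, 181–261), nearly aligned with the fingers. The arm's shadow merged with it, so I'll use a fixed dark threshold.

```bash
python3 - <<'E'
from wr import *
f=wrist("w2")
for th in(60,75):
  M=(f["frame"].max(2)<th).astype(np.uint8)
  for c in blobs(f,M,(270,150,380,300),300):print(th,cen(c),fit(f,c,.022),plane(f,cen(c),.022),cv2.boundingRect(c))
E
python3 rows.py
```

```text
60 [322.73862001 202.65144285] (array([472.77456665, 414.69677734]), (41.381744384765625, 43.85067367553711), -66.38943290710449) [0.47170865 0.41731689 0.022     ] (296, 181, 54, 50)
75 [322.16386752 212.12216816] (array([478.12329102, 402.99279785]), (43.88035583496094, 67.70059967041016), 24.477853775024414) [0.47451931 0.40979223 0.022     ] (296, 181, 54, 79)
t 2.95 [473.5 395.4 179.8] [1.7997e+02 3.0000e-02 1.1362e+02] F [-0.1  0.4  0.9] w 85.4 0.0
```

Size checks out (43.9 × 67.7 mm), centre (477,402) and turned 24.5°.

```bash
python3 rows.py 477,402,60,114.5 477,402,8,114.5
```

```text
t 2.95 [473.5 395.4 179.8] [1.7997e+02 3.0000e-02 1.1362e+02] F [-0.1  0.4  0.9] w 85.4 0.0
477,402,60,114.5 [ 0.47  0.58 11.98] [ 0.   0.  -0.9]
477,402,8,114.5 [ 0.47  0.58 17.18] [ 0.   0.  -0.9]
```

Emit:
servo_tool(plan=[[8.5,0.5,0.6,4,0,0,-0.9],[8.5,0.5,0.6,8,0,0,-0.9],[8.5,0.5,0.6,12,0,0,-0.9],[8.5,0.5,0.6,14,0,0,-0.9],[8.5,0.5,0.6,16,0,0,-0.9],[8.5,0.5,0.6,17,0,0,-0.9],[8.5,0.5,0.6,17.2,0,0,-0.9],[8.5,0.5,0.6,17.2,0,0,-0.9],[8.5,0.5,0.6,17.2,0,0,-0.9]])

```text
clock: 3.85
position: [0.4768, 0.4038, 0.0086]
tool_rot: [3.14, -0.0, 2.0]
force: [0.2, 0.2, 0.1]
grip_width: 0.0847
finger_force: 0.0
```

```bash
python3 rows.py 477,402,7,114.5
```

```text
t 3.85 [476.8 403.8   8.6] [ 1.7992e+02 -2.0000e-02  1.1459e+02] F [0.2 0.2 0.1] w 84.7 0.0
477,402,7,114.5 [-0.17 -0.06  0.16] [ 0.1 -0.   0.1]
```

Close with 80 N.

Emit:
servo_tool(plan=[[3.5,0,0,0,0,0,0],[3.5,0,0,0,0,0,0],[3.5,0,0,0,0,0,0],[3.5,0,0,0,0,0,0],[3.5,0,0,0,0,0,0],[3.5,0,0,0,0,0,0],[3.5,0,0,0,0,0,0],[3.5,0,0,0,0,0,0],[3.5,0,0,0,0,0,0],[3.5,0,0,0,0,0,0]], force=80)

```text
clock: 4.85
position: [0.4763, 0.4035, 0.0082]
tool_rot: [3.141, 0.0, 2.0]
force: [-2.6, -3.5, 13.1]
grip_width: 0.0421
finger_force: 81.8
```

```bash
python3 rows.py 477,402,80,114.5
```

```text
t 4.85 [476.3 403.5   8.2] [1.7998e+02 1.0000e-02 1.1461e+02] F [-2.6 -3.5 13.1] w 42.1 81.8
477,402,80,114.5 [-0.17 -0.   -7.18] [0.  0.  0.1]
```

Emit:
servo_tool(plan=[[3.5,0,0,-1,0,0,0],[3.5,0,0,-3,0,0,0],[3.5,0,0,-6,0,0,0],[3.5,0,0,-8,0,0,0],[3.5,0,0,-8,0,0,0]])

```text
clock: 5.35
position: [0.4772, 0.4044, 0.0903]
tool_rot: [3.138, -0.001, 2.0]
force: [0.1, 0.4, -5.0]
grip_width: 0.0421
finger_force: 82.9
```

```bash
python3 rows.py
python3 - <<'E'
from wr import *
w=wrist("w3");s=bot.grab_frame("side");u,v=pix(s,(.477,.402,.085)).astype(int);print(u,v)
a=cv2.resize(s["frame"][v-40:v+50,u-50:u+50],(400,360),interpolation=cv2.INTER_CUBIC);b=cv2.resize(w["frame"],(400,300))
cv2.imwrite("pics/c3.png",np.hstack([a,cv2.copyMakeBorder(b,0,60,0,0,cv2.BORDER_CONSTANT)]))
E
```

```text
t 5.35 [477.2 404.4  90.3] [ 1.7979e+02 -6.0000e-02  1.1460e+02] F [ 0.1  0.4 -5. ] w 42.1 82.9
201 323
```

View pics/c3.png

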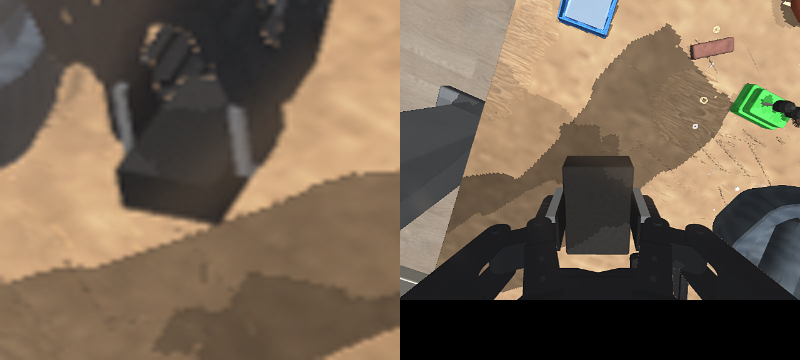

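Side crop: the block hangs level between the fingers. Wrist crop: it is square in the grip. The −5 N reading fits a block of about 0.5 kg. Next I'll carry it near the tray and look at the tray with the wrist camera.

```bash
python3 rows.py 490,250,150,117 520,100,150,121 565,-48,150,123.5
```

```text
t 5.45 [476.2 403.2  87.2] [-1.800e+02  2.000e-02  1.146e+02] F [ 0.2 -0.2 -4.8] w 42.1 82.9
490,250,150,117 [-14.5   -5.13  -6.27] [-0.   0.  -2.4]
520,100,150,121 [-29.39  -8.64  -6.27] [-0.   0.  -6.4]
565,-48,150,123.5 [-44.72 -10.71  -6.26] [-0.   0.  -8.9]
```

Emit:
servo_tool(plan=[[3.5,-3.5,-1.3,-3,0,0,-0.6],[3.5,-7.5,-2.6,-6.3,0,0,-1.2],[3.5,-11.5,-4,-6.3,0,0,-1.8],[3.5,-15.5,-5.3,-6.3,0,0,-2.7],[3.5,-20,-6.5,-6.3,0,0,-4],[3.5,-24.5,-7.5,-6.3,0,0,-5],[3.5,-29,-8.6,-6.3,0,0,-6],[3.5,-33.5,-9.2,-6.3,0,0,-7],[3.5,-38,-9.8,-6.3,0,0,-8],[3.5,-42,-10.5,-6.3,0,0,-8.9]])

```text
clock: 6.45
position: [0.5555, -0.0246, 0.1491]
tool_rot: [-3.14, -0.001, 2.156]
force: [0.8, 0.6, -4.7]
grip_width: 0.0418
finger_force: 83.8
```

Emit:
servo_tool(plan=[[3.5,-2,0,0,0,0,0],[3.5,-2,0,0,0,0,0],[3.5,-2,0,0,0,0,0],[3.5,-2,0,0,0,0,0]])

```text
clock: 6.85
position: [0.5662, -0.0377, 0.1498]
tool_rot: [-3.141, -0.001, 2.157]
force: [-0.5, 0.8, -3.7]
grip_width: 0.042
finger_force: 83.8
```

```bash
python3 - <<'E'
from wr import *
f=wrist("w4");print([pix(f,p) for p in((.492,.009,.006),(.547,.045,.006))])
b=f["frame"].astype(int)
M=(b[...,0]>b[...,2]+25).astype(np.uint8)
for c in blobs(f,M,(0,0,640,480),400):print("felt",cen(c),cv2.contourArea(c),fit(f,c,.006),cv2.boundingRect(c))
E
python3 rows.py
```

```text
[array([265.68177663, 127.59392679]), array([353.82376753, 128.19945662])]
felt [268.98123878 122.32380033] 9843.0 (array([493.64508057,  11.50185776]), (62.5771484375, 84.69641876220703), 33.989341735839844) (223, 63, 89, 121)
felt [356.55017132 124.65398923] 3405.0 (array([547.47003174,  47.69721222]), (47.95073318481445, 48.363216400146484), -10.916900634765625) (324, 91, 66, 69)
t 6.9 [566.3 -37.7 150. ] [-1.7997e+02 -4.0000e-02  1.2360e+02] F [ 0.3  0.1 -4.2] w 41.7 83.8
```

View pics/w4.png

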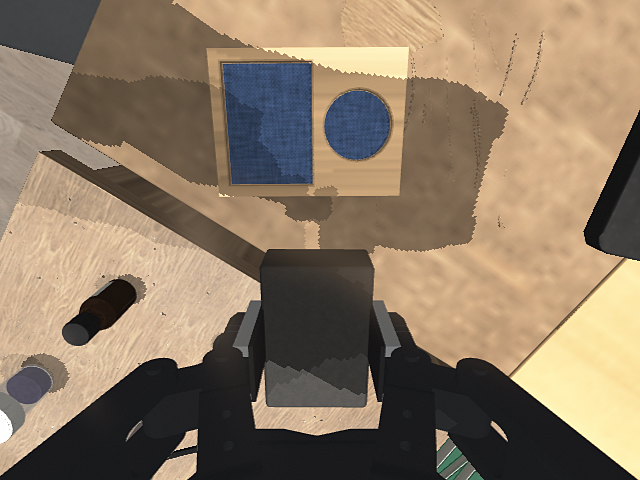

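The tray is clear: rectangular pocket centred at (269,122), round pocket at (357,125). Metric sizes are 62.6 × 84.7 and 48 mm, and the centres are 64.9 mm apart, all as given. Next, the block's offset in the grip: its top face spans rows about 267 to 407.

```bash
python3 - <<'E'
from h import *
from workcell import bot
T=bot.grab_frame("wrist");K=T["mtx"];X=T["T_tool_cam"]
for z in(-.0138,-.010,-.017):
  r=[]
  for uv in((318,267),(317,407),(262,300),(373,300)):
    d=X[:3,:3]@np.linalg.solve(K,[*uv,1.]);c=X[:3,3];p=c+d*(z-c[2])/d[2];r.append(p[:2]*1000)
  print(z,np.round(r,1).tolist(),"len",r[0][0]-r[1][0],"wid",np.linalg.norm(r[2]-r[3]),"mid x",(r[0][0]+r[1][0])/2)
E
python3 rows.py 493.5,11.5,60,124 493.5,11.5,14.5,124
```

```text
-0.0138 [[28.9, 2.5], [-35.4, 2.2], [15.2, -19.2], [15.2, 23.9]] len 64.32583657676523 wid 43.034700083429705 mid x -3.260532584782979
-0.01 [[27.5, 2.5], [-38.8, 2.2], [13.4, -19.8], [13.4, 24.5]] len 66.22840950548992 wid 44.307542532618996 mid x -5.663727364743147
-0.017 [[30.1, 2.5], [-32.6, 2.2], [16.8, -18.7], [16.8, 23.3]] len 62.723669899944426 wid 41.96283275779662 mid x -1.2367896121849338
t 6.95 [566.4 -37.7 150.2] [-1.7998e+02 -3.0000e-02  1.2360e+02] F [-0.1 -0.  -4.6] w 41.6 83.8
493.5,11.5,60,124 [ 8.13 -3.34  9.02] [-0.  -0.  -0.4]
493.5,11.5,14.5,124 [ 8.13 -3.34 13.57] [-0.  -0.  -0.4]
```

Emit:
servo_tool(plan=[[3.5,4,-1.6,1,0,0,-0.4],[3.5,8.5,-3.3,3,0,0,-0.4],[3.5,8.5,-3.3,6,0,0,-0.4],[3.5,8.5,-3.3,9,0,0,-0.4],[3.5,8.5,-3.3,11,0,0,-0.4],[3.5,8.5,-3.3,11,0,0,-0.4],[3.5,8.5,-3.3,11,0,0,-0.4]])

```text
clock: 7.65
position: [0.4923, 0.0145, 0.0409]
tool_rot: [3.142, -0.0, 2.164]
force: [0.5, -0.4, -5.1]
grip_width: 0.0421
finger_force: 83.8
```

```bash
python3 rows.py 491.3,14.8,20,124 491.3,14.8,14.5,124
```

```text
t 7.65 [492.3  14.5  40.9] [ 1.8000e+02 -1.0000e-02  1.2397e+02] F [ 0.5 -0.4 -5.1] w 42.1 83.8
491.3,14.8,20,124 [ 0.08 -0.07  2.09] [ 0. -0. -0.]
491.3,14.8,14.5,124 [ 0.08 -0.07  2.64] [ 0. -0. -0.]
```

Emit:
servo_tool(plan=[[3.5,0,0,1,0,0,0],[3.5,0,0,1.8,0,0,0],[3.5,0,0,2.2,0,0,0],[3.5,0,0,2.2,0,0,0],[3.5,0,0,2.2,0,0,0]])

```text
clock: 8.15
position: [0.4923, 0.014, 0.0185]
tool_rot: [3.142, -0.0, 2.163]
force: [-0.6, 0.7, -3.4]
grip_width: 0.0418
finger_force: 83.8
```

Emit:
servo_tool(plan=[[3.5,0,0,0.2,0,0,0],[3.5,0,0,0.35,0,0,0],[3.5,0,0,0.35,0,0,0],[3.5,0,0,0.35,0,0,0]])

```text
clock: 8.55
position: [0.4923, 0.0139, 0.0149]
tool_rot: [-3.142, -0.0, 2.163]
force: [0.8, -0.5, -4.0]
grip_width: 0.0418
finger_force: 83.8
```

Emit:
servo_tool(plan=[[3.5,0,0,0.08,0,0,0],[3.5,0,0,0.08,0,0,0],[3.5,0,0,0.08,0,0,0]])

```text
clock: 8.85
position: [0.4924, 0.0139, 0.0142]
tool_rot: [3.141, 0.0, 2.163]
force: [-0.6, 0.5, 0.3]
grip_width: 0.0416
finger_force: 84.2
```

Resting. Open and lift.

Emit:
servo_tool(plan=[[6,0,0,0,0,0,0],[6,0,0,0,0,0,0],[6,0,0,0,0,0,0],[6,0,0,0,0,0,0],[6,0,0,-1,0,0,0],[6,0,0,-4,0,0,0],[6,0,0,-8,0,0,0],[6,-4,0,-12,0,0,0],[6,-8,0,-14,0,0,0],[6,-8,0,-14,0,0,0]])

```text
clock: 9.85
position: [0.5402, -0.0574, 0.1577]
tool_rot: [3.138, 0.004, 2.157]
force: [-1.2, 0.3, -0.8]
grip_width: 0.0597
finger_force: 0.0
```

```bash
python3 - <<'E'
from wr import *
f=wrist("w5");b=f["frame"].astype(int)
M=(b[...,0]>b[...,2]+25).astype(np.uint8)
for c in blobs(f,M,(0,0,640,480),300):print("felt",cen(c),cv2.contourArea(c),fit(f,c,.006),cv2.boundingRect(c))
u,v=pix(f,(.4935,.0115,.028)).astype(int);print(u,v)
D=(b.max(2)<75).astype(np.uint8)
for c in blobs(f,D,(max(u-70,0),max(v-90,0),u+70,v+90),300):print("block",cen(c),fit(f,c,.028),cv2.boundingRect(c))
u,v=pix(f,(.4535,-.171,.068));print("bottle cap",u,v)
E
python3 rows.py 453.5,-171,180,90
```

```text
felt [311.83686706 118.40696875] 9456.5 (array([493.62399292,  11.39383316]), (62.60703659057617, 84.46586608886719), 33.890560150146484) (269, 61, 86, 118)
felt [397.53304442 120.76458753] 3230.5 (array([547.89056396,  48.03198624]), (47.221065521240234, 48.33466339111328), 36.015380859375) (367, 87, 63, 68)
311 121
block [314.46557082 120.30953549] (array([494.52999878,  11.02739334]), (47.25054931640625, 65.38096618652344), 33.541072845458984) (278, 72, 70, 99)
bottle cap 122.57123797423199 314.2992485281273
t 9.9 [538.5 -55.1 156.2] [1.7987e+02 1.3000e-01 1.2368e+02] F [-0.9  0.5 -0.6] w 60.1 0.0
453.5,-171,180,90 [ -4.94 -13.49  -2.4 ] [ 0.2  0.1 33.7]
```

View pics/w5.png

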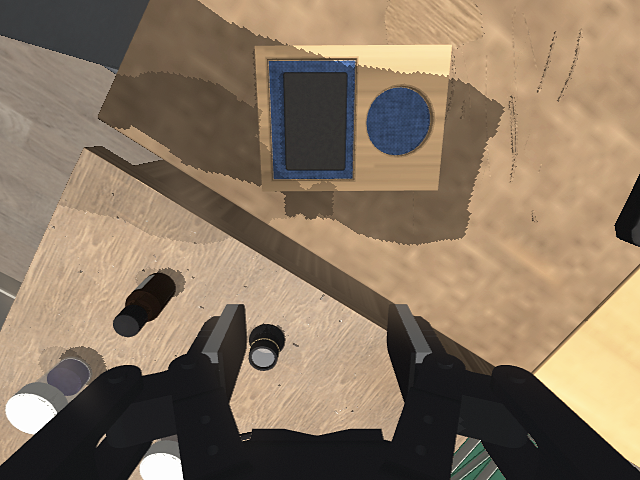

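The block sits centred with felt showing on all sides: centre (494.5,11), 33.5°, against the pocket's (493.6,11.4), 33.9°. The bottle cap is at (129,320) in this view. Now to the bottle.

```bash
python3 - <<'E'
from wr import *
f=wrist("w6");print(plane(f,(129,321),.067),plane(f,(163,284),.004))
E
python3 rows.py 453.5,-171,170,64
```

```text
[ 0.45787081 -0.1707769   0.067     ] [ 0.45672422 -0.17039378  0.004     ]
t 9.95 [537.2 -53.4 155.1] [1.7995e+02 4.0000e-02 1.2380e+02] F [-0.4  0.6 -0.7] w 59.9 0.0
453.5,-171,170,64 [ -5.11 -13.49  -1.5 ] [ 0.1  0.  59.8]
```

Emit:
servo_tool(plan=[[8.5,-1,-2,-0.5,0,0,8],[8.5,-2,-4,-1,0,0,16],[8.5,-3,-6,-1.5,0,0,24],[8.5,-4,-8.5,-1.5,0,0,32],[8.5,-5,-11,-1.5,0,0,40],[8.5,-5,-13.5,-1.5,0,0,48],[8.5,-5,-13.5,-1.5,0,0,56],[8.5,-5,-13.5,-1.5,0,0,60],[8.5,-5,-13.5,-1.5,0,0,60],[8.5,-5,-13.5,-1.5,0,0,60]])

```text
clock: 10.95
position: [0.4526, -0.1684, 0.169]
tool_rot: [-3.141, -0.0, 1.119]
force: [0.5, -0.3, 0.4]
grip_width: 0.0849
finger_force: 0.0
```

```bash
python3 - <<'E'
from wr import *
f=wrist("w7");u,v=pix(f,(.456,-.171,.068)).astype(int);print(u,v)
D=(f["frame"].max(2)<60).astype(np.uint8)
for c in blobs(f,D,(u-45,v-45,u+45,v+45),100):print(cen(c),cv2.contourArea(c),cv2.boundingRect(c))
cv2.imwrite("pics/c7.png",cv2.resize(f["frame"][max(v-100,0):v+100,u-100:u+100],(600,600),interpolation=cv2.INTER_CUBIC))
E
python3 rows.py
```

```text
321 250
[328.6330366  225.33036597] 168.5 (312, 220, 30, 15)
t 11.0 [ 452.7 -168.6  169. ] [-1.7996e+02 -1.0000e-02  6.4120e+01] F [0.  0.2 0.4] w 85.0 0.0
```

View pics/c7.png

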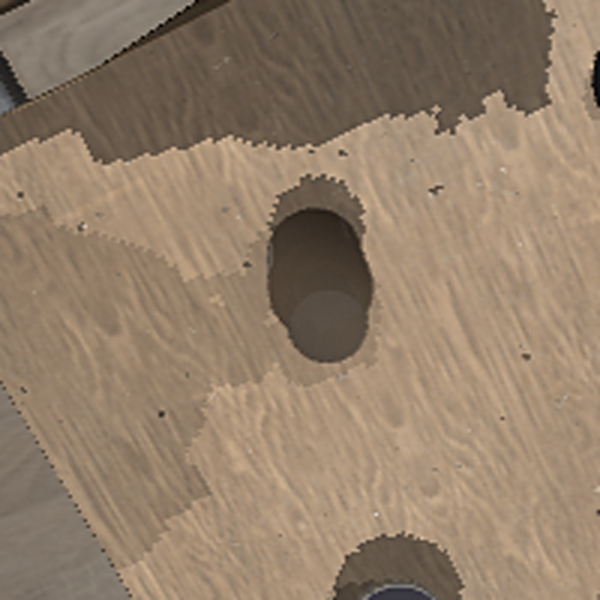

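The cap's top is a circle at crop (330,325), so pixel (331,258). Casting that ray at z = 0.068:

```bash
python3 - <<'E'
from wr import *
f=wrist("w8");print(plane(f,(331,258.3),.068),plane(f,(323,219.5+12),.0))
E
python3 rows.py 457,-172,100,64 457,-172,17,64
```

```text
[ 0.45971765 -0.17958126  0.068     ] [ 0.45598113 -0.17672665  0.        ]
t 11.05 [ 452.7 -168.7  169. ] [-1.7997e+02 -1.0000e-02  6.4080e+01] F [-0.   0.3 -0.1] w 84.8 0.0
457,-172,100,64 [-0.11  0.53  6.9 ] [-0.  -0.   0.1]
457,-172,17,64 [-0.11  0.54 15.2 ] [-0.  -0.   0.1]
```

The views disagree by about 8 mm, so I'll go lower, still above the cap, and look again.

Emit:
servo_tool(plan=[[8.5,-0.2,0.3,3,0,0,0],[8.5,-0.4,0.6,6,0,0,0],[8.5,-0.4,0.6,7.5,0,0,0],[8.5,-0.4,0.6,7.5,0,0,0],[8.5,-0.4,0.6,7.5,0,0,0],[8.5,-0.4,0.6,7.5,0,0,0]])

```text
clock: 11.65
position: [0.4569, -0.1756, 0.0951]
tool_rot: [3.14, -0.0, 1.116]
force: [-1.6, 1.3, 1.3]
grip_width: 0.0851
finger_force: 0.0
```

```bash
python3 - <<'E'
from wr import *
f=wrist("w9");print(pix(f,(.457,-.175,.068)),pix(f,(.457,-.175,.0)))
cv2.imwrite("pics/w9g.png",cv2.convertScaleAbs(f["frame"],alpha=1.6,beta=20))
t=bot.observe();top=bot.grab_frame("top");cv2.imwrite("pics/top9.png",top["frame"])
E
python3 rows.py
```

```text
[314.11110712 293.41764946] [314.69647287 251.07430192]
t 11.75 [ 456.9 -175.7   95. ] [ 1.7992e+02 -1.0000e-02  6.3920e+01] F [1.1 0.4 0.8] w 84.7 0.0
```

View pics/w9g.png

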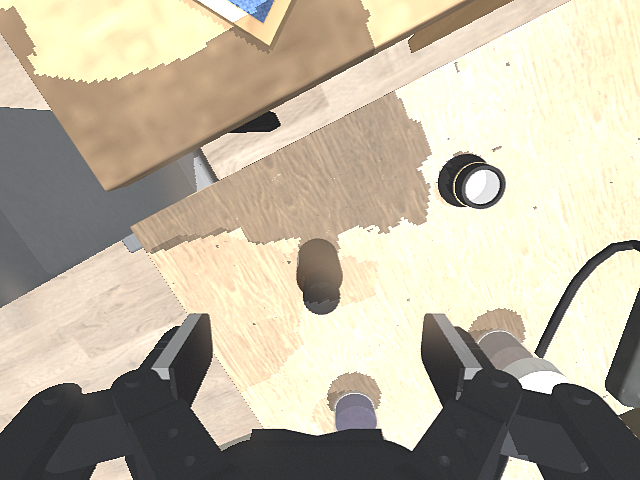

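The cap top is at about (321,295), against (314,293) predicted for (457,−175). So the bottle is within about 3 mm of the tool axis, well inside the open fingers. Descend and close gently.

Emit:
servo_tool(plan=[[8.5,-0.1,0.2,2,0,0,0],[8.5,-0.1,0.2,4,0,0,0],[8.5,-0.1,0.2,6,0,0,0],[8.5,-0.1,0.2,7.4,0,0,0],[8.5,-0.1,0.2,7.8,0,0,0],[8.5,-0.1,0.2,7.8,0,0,0],[8.5,-0.1,0.2,7.8,0,0,0]])

```text
clock: 12.45
position: [0.4583, -0.1774, 0.0169]
tool_rot: [3.141, -0.0, 1.116]
force: [0.3, 1.1, 0.4]
grip_width: 0.0849
finger_force: 0.0
```

Emit:
servo_tool(plan=[[6,0,0,0,0,0,0],[4,0,0,0,0,0,0],[3.2,0,0,0,0,0,0],[2.8,0,0,0,0,0,0],[2.2,0,0,0,0,0,0],[2,0,0,0,0,0,0],[2,0,0,0,0,0,0],[2,0,0,0,0,0,0],[2,0,0,0,0,0,0],[2,0,0,0,0,0,0]], force=25)

```text
clock: 13.45
position: [0.4578, -0.1773, 0.0164]
tool_rot: [3.141, 0.0, 1.116]
force: [-1.3, -0.3, 7.5]
grip_width: 0.0266
finger_force: 24.2
```

Emit:
servo_tool(plan=[[2,0,0,-0.5,0,0,0],[2,0,0,-2,0,0,0],[2,0,0,-4.5,0,0,0],[2,0,0,-7.5,0,0,0],[2,0,0,-9.5,0,0,0],[2,0,0,-9.5,0,0,0],[2,0,0,-9.5,0,0,0]], force=40)

```text
clock: 14.15
position: [0.4578, -0.1775, 0.1113]
tool_rot: [3.141, 0.0, 1.115]
force: [0.6, -0.1, -0.7]
grip_width: 0.0258
finger_force: 39.3
```

```bash
python3 - <<'E'
from wr import *
w=wrist("w10");s=bot.grab_frame("side");p=bot.observe()["position"];u,v=pix(s,p).astype(int)
a=cv2.resize(s["frame"][v-50:v+40,u-50:u+50],(400,360),interpolation=cv2.INTER_CUBIC)
b=cv2.convertScaleAbs(w["frame"][200:480,140:480],alpha=1.6,beta=20)
cv2.imwrite("pics/c10.png",np.hstack([a,cv2.resize(b,(400,360))]))
E
python3 rows.py 500,-60,112,50 547.7,47.9,112,34
```

```text
t 14.25 [ 457.4 -177.2  110.5] [-1.7994e+02  1.0000e-02  6.3920e+01] F [-0.3  0.1  0.1] w 26.1 39.3
500,-60,112,50 [12.4  -1.33 -0.15] [-0.1  0.  13.9]
547.7,47.9,112,34 [24.19 -1.78 -0.15] [-0.1  0.  29.9]
```

View pics/c10.png

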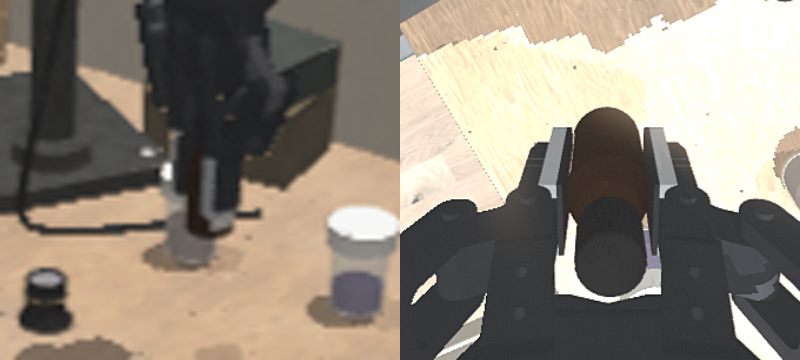

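The bottle is gripped upright. The cap top is at wrist pixel about (318.5,404), which gives its offset along the pads.

Run:
```python
from h import *
from workcell import bot
T=bot.grab_frame("wrist");K=T["mtx"];X=T["T_tool_cam"]
for uv,z in(((318.5,404),-.0516),((318.5,379),-.0516),((318.5,429),-.0516)):
    d=X[:3,:3]@np.linalg.solve(K,[*uv,1.]);c=X[:3,3];print(np.round((c+d*(z-c[2])/d[2])*1000,1))
```

```text
[  0.7   1.7 -51.6]
[  9.7   1.7 -51.6]
[ -8.8   1.7 -51.6]
```

Emit:
servo_tool(plan=[[2,3,-0.2,-0.1,0,0,3.5],[2,6,-0.5,-0.1,0,0,7.5],[2,9,-0.9,-0.1,0,0,11],[2,12,-1.2,-0.1,0,0,15],[2,15,-1.4,-0.1,0,0,19],[2,18,-1.6,-0.1,0,0,23],[2,21,-1.8,-0.1,0,0,27],[2,24,-1.8,-0.1,0,0,29.9],[2,24.2,-1.8,-0.1,0,0,29.9],[2,24.2,-1.8,-0.1,0,0,29.9]])

```text
clock: 15.3
position: [0.5476, 0.0486, 0.1113]
tool_rot: [-3.141, 0.001, 0.596]
force: [-1.0, -1.2, -0.1]
grip_width: 0.0261
finger_force: 39.3
```

```bash
python3 rows.py 547.7,47.9,30,34 547.7,47.9,23,34
```

```text
t 15.3 [547.6  48.6 111.3] [-1.7997e+02  7.0000e-02  3.4140e+01] F [-1.  -1.2 -0.1] w 26.1 39.3
547.7,47.9,30,34 [-0.02  0.07  8.13] [-0.   0.1  0.1]
547.7,47.9,23,34 [-0.02  0.07  8.83] [-0.   0.1  0.1]
```

Emit:
servo_tool(plan=[[2,0,0,2,0,0,0],[2,0,0,4,0,0,0],[2,0,0,6,0,0,0],[2,0,0,7.5,0,0,0],[2,0,0,8.1,0,0,0],[2,0,0,8.5,0,0,0],[2,0,0,8.75,0,0,0],[2,0,0,8.75,0,0,0],[2,0,0,8.75,0,0,0]])

```text
clock: 16.2
position: [0.5484, 0.048, 0.0251]
tool_rot: [3.141, -0.001, 0.594]
force: [0.4, 0.4, 0.0]
grip_width: 0.026
finger_force: 39.3
```

Emit:
servo_tool(plan=[[2,0,0,0.05,0,0,0],[2,0,0,0.1,0,0,0],[2,0,0,0.1,0,0,0]])

```text
clock: 16.5
position: [0.5481, 0.0479, 0.0237]
tool_rot: [3.142, -0.0, 0.594]
force: [-0.9, -0.4, -0.6]
grip_width: 0.0261
finger_force: 39.3
```

Emit:
servo_tool(plan=[[2,0,0,0.1,0,0,0],[2,0,0,0.15,0,0,0],[2,0,0,0.15,0,0,0],[2,0,0,0.15,0,0,0]])

```text
clock: 16.9
position: [0.5482, 0.048, 0.0225]
tool_rot: [3.141, -0.0, 0.594]
force: [-2.5, 0.3, 8.7]
grip_width: 0.0261
finger_force: 40.4
```

On the floor. Ease up half a millimetre's worth of load, then open gently.

Emit:
servo_tool(plan=[[2,0,0,-0.05,0,0,0],[2.4,0,0,-0.05,0,0,0],[2.8,0,0,-0.05,0,0,0],[3.2,0,0,-0.05,0,0,0],[3.8,0,0,-0.05,0,0,0],[4.6,0,0,-0.05,0,0,0],[5.2,0,0,-0.05,0,0,0],[5.2,0,0,-0.05,0,0,0]], force=20)

```text
clock: 17.7
position: [0.5481, 0.048, 0.0226]
tool_rot: [-3.142, -0.0, 0.594]
force: [-0.5, -0.5, 0.2]
grip_width: 0.0525
finger_force: 0.0
```

Emit:
servo_tool(plan=[[5.2,0,0,-1,0,0,0],[5.2,0,0,-3,0,0,0],[5.2,0,0,-6,0,0,0],[5.2,0,0,-9,0,0,0],[5.2,0,0,-12,0,0,0],[5.2,-4,0,-14,0,0,0],[5.2,-8,0,-14,0,0,0],[5.2,-10,0,-14,0,0,0],[5.2,-10,0,-14,0,0,0]])

```text
clock: 18.6
position: [0.4633, -0.0098, 0.1636]
tool_rot: [3.141, 0.001, 0.592]
force: [-0.2, 0.0, 0.1]
grip_width: 0.0519
finger_force: 0.0
```

```bash
python3 rows.py
python3 - <<'E'
from wr import *
w=wrist("w11");s=bot.grab_frame("side")
a=cv2.resize(s["frame"][200:290,280:380],(400,360),interpolation=cv2.INTER_CUBIC)
b=cv2.resize(w["frame"],(400,300))
cv2.imwrite("pics/c11.png",np.hstack([a,cv2.copyMakeBorder(b,0,60,0,0,cv2.BORDER_CONSTANT)]))
E
```

```text
t 18.6 [463.3  -9.8 163.6] [1.7995e+02 4.0000e-02 3.3900e+01] F [-0.2  0.   0.1] w 51.9 0.0
```

View pics/c11.png

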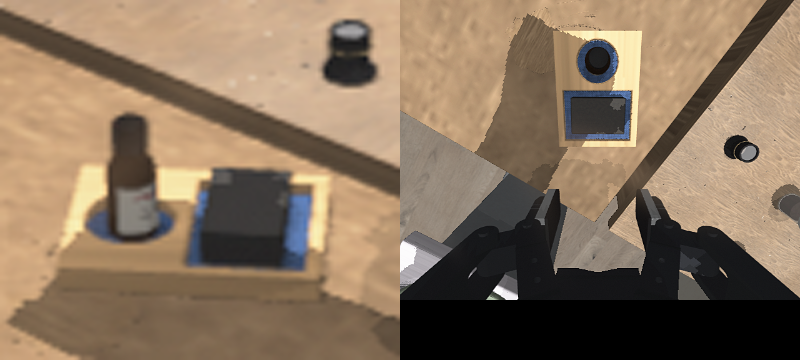

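The bottle stands upright in the round pocket and the block lies flat in the rectangular one, each with felt showing all round. The gripper is clear.

```bash
python3 -c "
from workcell import bot
print(bot.job_done())"
```

```text
the job is handed in; nothing more can be done
None
```

I handed the job in at about 19 s of the 54 s allowed; the last pictures show the block flat in the rectangular pocket and the bottle upright in the round one, with the gripper clear, but no verdict came back.

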